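Put the hardness reference blocks back in their cases

TASK

The daily check of the hardness tester is finished and its five steel reference blocks have been left in two piles on the bench. Take the piles apart from the top and lay every block flat in its own open wooden case, fully down on the felt: each case's recess has the shape of its block and is slightly larger, so the largest disc goes in the largest round recess and so on. Set each one down on the felt, never letting a block drop.

Things in the scene. Friction and masses are not known exactly. Their poses are not given: they have to be found in the camera images.
- large_round_block: Hardness reference block: a plain ground-steel disc, 60 mm in diameter, the largest of the three discs, 16 mm thick, about 0.35 kg. Origin at the centre of its underside, z up. Stands on the bench (z = 0) as the bottom of a pile.
- square_block: Hardness reference block: a plain ground-steel block, square, 54 x 54 mm; its x and y axes are parallel to its sides, 16 mm thick, about 0.36 kg. Origin at the centre of its underside, z up. Stands on the bench (z = 0) as the bottom of a pile.
- rectangular_block: Hardness reference block: a plain ground-steel block, 60 mm long (its x axis) and 34 mm wide (its y axis), 16 mm thick, about 0.25 kg. Origin at the centre of its underside, z up. Lies second from the bottom in one of the two piles.
- medium_round_block: Hardness reference block: a plain ground-steel disc, 44 mm in diameter, the middle one of the three discs, 16 mm thick, about 0.19 kg. Origin at the centre of its underside, z up. Lies second from the bottom in one of the two piles.
- small_round_block: Hardness reference block: a plain ground-steel disc, 28 mm in diameter, the smallest of the three discs, 16 mm thick, about 0.08 kg. Origin at the centre of its underside, z up. Lies on top of the three-high pile.
- large_round_case: Open storage case for one block: flat slab of light wood 9 mm high, fixed to the bench, with the largest round recess, 72 mm in diameter, in a case 94 x 94 mm; it belongs to the 60 mm disc. The recess is centred, 5 mm deep with a grey felt floor 4 mm above the bench. Origin at the centre of the case's underside (on the bench), z up.
- square_case: Open storage case for one block: flat slab of light wood 9 mm high, fixed to the bench, with a square recess 66 x 66 mm, sides parallel to the case's x and y axes, in a case 88 x 88 mm; it belongs to the square block. The recess is centred, 5 mm deep with a grey felt floor 4 mm above the bench. Origin at the centre of the case's underside (on the bench), z up.
- rectangular_case: Open storage case for one block: flat slab of light wood 9 mm high, fixed to the bench, with an oblong recess 72 mm long (case's x axis) and 46 mm wide (y axis), in a case 94 x 68 mm; it belongs to the 60 x 34 mm block. The recess is centred, 5 mm deep with a grey felt floor 4 mm above the bench. Origin at the centre of the case's underside (on the bench), z up.
- medium_round_case: Open storage case for one block: flat slab of light wood 9 mm high, fixed to the bench, with the middle round recess, 56 mm in diameter, in a case 78 x 78 mm; it belongs to the 44 mm disc. The recess is centred, 5 mm deep with a grey felt floor 4 mm above the bench. Origin at the centre of the case's underside (on the bench), z up.
- small_round_case: Open storage case for one block: flat slab of light wood 9 mm high, fixed to the bench, with the smallest round recess, 40 mm in diameter, in a case 62 x 62 mm; it belongs to the 28 mm disc. The recess is centred, 5 mm deep with a grey felt floor 4 mm above the bench. Origin at the centre of the case's underside (on the bench), z up.
Things that resemble listed ones, but are neither listed nor needed, are in the scene too. Leave any black, green or purple look-alike of the large_round_case alone.

How it is judged:
By the outcome, as a careful person would: the job done as asked, in the order asked, and still so for the second after the job is handed in, with the robot touching nothing.
It also fails if it takes over 141 s, if anything falls off the work surface, if the arm or the gripper's body presses on something with over 40 N, if the wrist force passes 120 N, or if a joint passes its speed limit or range.

ROBOT

A 6-joint arm with a two-finger parallel gripper is mounted at the origin on the work surface. World frame = base frame: x ahead of the robot, y to its left, z up, the work surface at z = 0. Lengths are in mm, angles in rad, forces in N, time in s.
With the tool pointing down it reaches from about 350 to 975 mm from the base axis. Payload 7.1 kg.
Tool frame: the origin (TCP) lies midway between the tips of the shut fingers; the grasp point (between the pads) lies 19 mm behind it (ctrl.grip_depth is the distance from the TCP to the grasp point, in mm); z points along the fingers, y is the line along which they close (so a half turn about z gives the same grasp; the last joint's range is limited). The gripper opens to 88 mm and grips with 3 to 60 N. Pads are 20 mm wide; open, the fingers measure 115 mm over their backs; the gripper's body (75 mm by 178 mm) begins 61 mm behind the grasp point.
Start: joints at [1.149, 0.423, 1.63, -0, 1.089, -0.019], TCP at [244.965, 574.976, 222.675] pointing down, gripper open.
Joint ranges: [-3, 3], [-0.9, 2.11], [0.09, 2.58], [-1.31, 4.45], [0.11, 2.69], [-2.54, 2.54]. Speed limits (rad/s): [2.39, 2.39, 3.01, 3.14, 3.14, 3.14].

INTERFACE

Orientations are given as a rotation vector (axis times angle).
In Python, from workcell import ctrl, cams gives the robot as it stands.
- The arm moves only by the tool move_arm, never from a script. Its argument "steps" is a list of rows, each a list of 3 entries, a list of its own where there are three numbers: the shift along the tool's x, y, z in units of 25 mm (1.0 is 25 mm), then the turn about the tool's z in units of 5 degrees (1.0 is 5 degrees), then the closure, from 0 (fully open) to 1 (shut). A call has 1 to 20 rows; each row shifts and turns the commanded pose from where the row before left it, along the tool's axes as they then stand; what a row does not reach is not made up. A row lasts 1/12 s, in which the tool goes at most 41.7 mm and 7.16 degrees, less where a joint would pass 70% of its speed; a pose out of reach is approached as far as the arm can. A call is refused whole if a number of a shift passes 1 or a number of a turn 1, either way. A call with a gripper value outside its range is refused whole. The fingers move at their own pace and stop on an object; the grip force is fixed at half the most. Time passes only in rows, so rows that do not move let the fingers close. It gives the time, the measured TCP pose, the force, the opening and the grip force at its end, in the units of the state.
- ctrl.get_obs(): the state, without advancing time (a new reading comes with each control period).
- cams.get_image(name): name is "scene" or "top" or "wrist"; returns a dict with "image" (384x512x3 uint8, red, green, blue), "camera_matrix" (3x3 intrinsics, pixels), "xyz" and "rotation" of the camera in the world; the wrist camera has in their place "mount" (4x4, takes a point from camera to tool coordinates, whose origin is the TCP and whose axes are the flange's). Camera axes: x right, y down, z forward; pixel columns grow to the right and rows downward; lengths in mm; the calibration is good to about 2 mm. The wrist camera is an equidistant fisheye: a pixel r from the principal point sees the ray r / f radians off the axis. A picture is of the moment at which its call begins: read the wrist's pose just before it. There is no depth.
- ctrl.close_job(): hands the job in; it is judged then, once.
Trained networks look in the newest picture that a camera, given by its name, has taken for a name from the list of things; names that differ only in an ending like _2 or _b are one class to them, and where a whole thing is asked for, a point or a joint stands for the part that bears it (a point fixed in the world has none). Each returns a list of dicts, best first, with "p" (0 to 1); they miss things now and then, are a little off and sometimes report something else, mostly with a low value. They report only what shows in the picture. A call takes as long as a camera call. They do not tell look-alikes from the thing itself.
- cams.boxes_of(camera, thing): "rect" ([centre column, centre row, width, height] in pixels, round what is visible of it).
- cams.cut_out(camera, thing): "pixels" (384x512 bool, what is visible of it) and "rect" ([centre column, centre row, width, height] in pixels, round what is visible of it).
The state is a dict: "t": time; "qpos": joint angles; "qvel": joint speeds; "joint_torque": joint torques, N m; "ee_pos": TCP position; "orientation": TCP orientation; "ft_force": force on the tool from outside, world axes, zero at the start; "moment": the same for the moment, N m; "width": finger opening in mm; "grasp_force": force on a finger pad.
Only numpy, scipy, OpenCV 4.12 (cv2) and the standard library are available. Lean on these libraries where they do the work, as an engineer would, in place of code of your own. Each camera call takes 0.05 s, during which the arm holds its last target. There are 200 camera calls.

## Working session

There is one attempt and no reset: what is moved stays moved. The work goes in short steps, Python scripts to look and compute and a tool call to move; the robot and the scene stay as the last step left them, time stands still between calls to the robot, and variables do not carry over. Pictures are saved under pics/ and viewed, at most 14 in all, crops included, and the job is handed in when it is done.

Besides the shell and the picture viewer there is one more tool, called by a JSON object that holds its "fn" and its "kwargs". move_arm: Moves the arm, as the interface text tells. Its arguments: {"type":"object","properties":{"steps":{"type":"array"}},"required":["steps"]}

```bash
mkdir -p pics; ls; python3 - <<'E'
from workcell import ctrl,cams
import cv2,numpy as np
np.set_printoptions(precision=3,suppress=True)
o=ctrl.get_obs(); print(o)
for n in("top","scene"):
    d=cams.get_image(n); cv2.imwrite(f"pics/{n}0.png",cv2.resize(d["image"][:,:,::-1],(800,600),interpolation=cv2.INTER_CUBIC))
    print(n,d["camera_matrix"],d["xyz"],d["rotation"])
    for t in "large_round_block square_block rectangular_block medium_round_block small_round_block large_round_case square_case rectangular_case medium_round_case small_round_case".split():
        print(t,[(np.round(b["rect"]).astype(int).tolist(),round(b["p"],2)) for b in cams.boxes_of(n,t)])
E
```

```text
pics
{'t': 0.0, 'qpos': array([ 1.149,  0.424,  1.631,  0.   ,  1.089, -0.019]), 'qvel': array([-0.001, -0.   ,  0.001, -0.001, -0.   ,  0.001]), 'joint_torque': array([ -0.   , -54.462, -27.367,   0.064,   0.023,  -0.   ]), 'ee_pos': array([244.732, 574.488, 221.902]), 'orientation': array([-0.628, -3.078,  0.002]), 'ft_force': array([-0.747,  0.272, -0.252]), 'moment': array([0.001, 0.002, 0.01 ]), 'grasp_force': 0.0, 'width': 87.85339839213691}
top [[449.39    0.    256.605]
 [  0.    449.39  196.933]
 [  0.      0.      1.   ]] [ 422.895   59.264 1282.176] [-2.189  2.223 -0.038]
large_round_block [([278, 203, 21, 22], 0.65)]
square_block [([275, 144, 19, 20], 0.55)]
rectangular_block [([277, 143, 18, 16], 0.64)]
medium_round_block [([273, 203, 10, 14], 0.4)]
small_round_block [([280, 201, 9, 9], 0.4)]
large_round_case [([126, 133, 40, 44], 0.85), ([240, 248, 38, 42], 0.8), ([174, 257, 36, 37], 0.78), ([169, 204, 38, 38], 0.65)]
square_case [([387, 197, 34, 36], 0.74), ([275, 145, 16, 22], 0.23)]
rectangular_case [([383, 143, 34, 40], 0.95)]
medium_round_case [([328, 189, 42, 38], 0.72)]
small_round_case [([227, 196, 29, 27], 0.67)]
scene [[466.624   0.    252.855]
 [  0.    466.624 192.937]
 [  0.      0.      1.   ]] [1060.052 -194.5    993.664] [-2.154 -1.48   0.438]
large_round_block [([236, 202, 27, 19], 0.49)]
square_block [([253, 265, 22, 11], 0.61)]
rectangular_block [([255, 253, 28, 19], 0.63)]
medium_round_block [([234, 197, 18, 15], 0.57)]
small_round_block [([233, 195, 18, 15], 0.51)]
large_round_case [([427, 218, 46, 35], 0.9), ([255, 154, 33, 30], 0.85), ([313, 126, 45, 35], 0.59), ([257, 254, 27, 20], 0.23)]
square_case [([108, 247, 41, 38], 0.74)]
rectangular_case [([130, 302, 46, 50], 0.77)]
medium_round_case [([181, 232, 38, 32], 0.94)]
small_round_case [([289, 191, 22, 23], 0.91)]
```

View pics/top0.png

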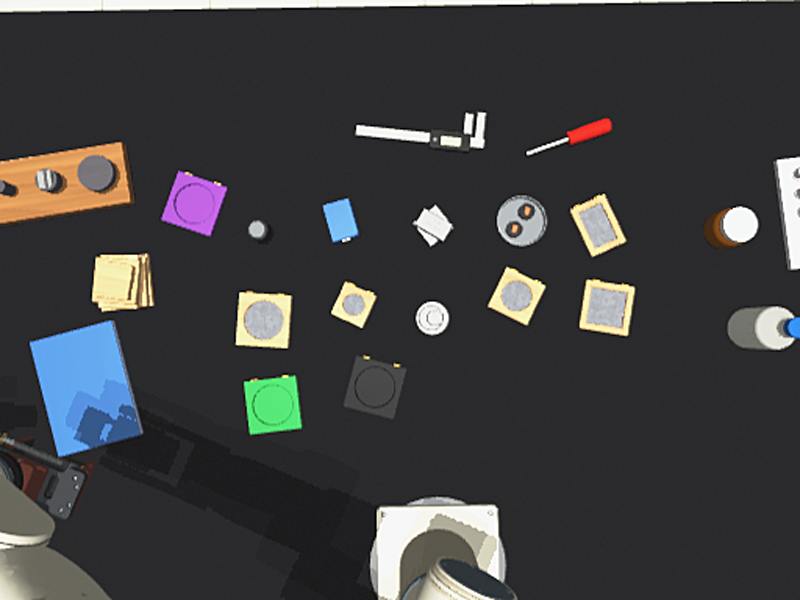

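View pics/scene0.png

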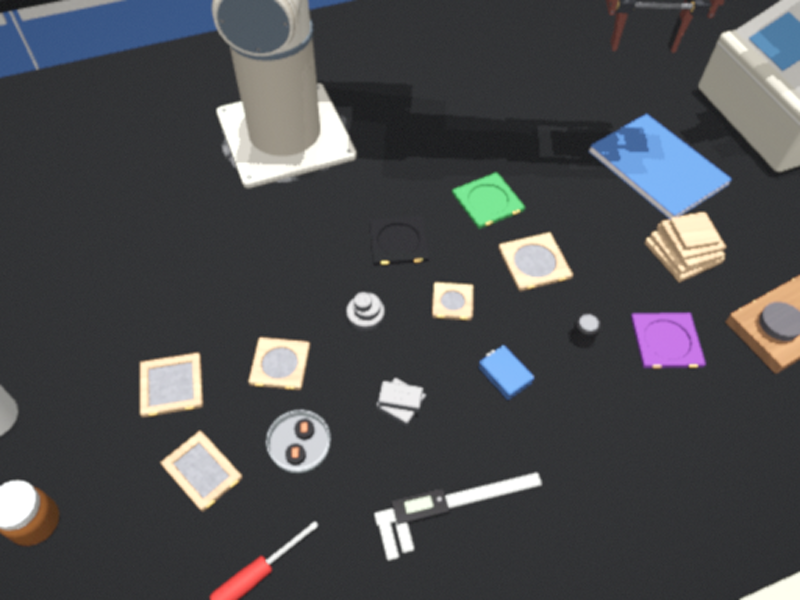

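The images show two piles, one of round blocks at top px (276,203) and one of square blocks at (277,143). The wooden cases with felt are:

| Case | Top px |
|---|---|
| large | (169,204) |
| small | (227,195) |
| medium | (331,189) |
| square | (388,196) |
| rect | (383,143) |

Possible look-alikes:
- **Cases:** purple (126,131), green (174,259) and black (240,248) cases, and a wood stack (77,180).
- **Discs:** a petri dish (334,141), the knob-and-disc tray (60,110) and a black weight (165,147).

Next I'll measure the positions.

```bash
cat > h.py <<'E'
from workcell import ctrl,cams
import cv2,numpy as np
from scipy.spatial.transform import Rotation as R
np.set_printoptions(precision=2,suppress=True)
def pix2w(d,uv,z):
    uv=np.atleast_2d(np.asarray(uv,float)); K=d["camera_matrix"]
    r=np.asarray(d["rotation"]); M=r if r.shape==(3,3) else R.from_rotvec(r).as_matrix()
    ray=np.c_[uv,np.ones(len(uv))]@np.linalg.inv(K).T@M.T
    c=np.asarray(d["xyz"]); return c+ray*((z-c[2])/ray[:,2])[:,None]
def ang(p): # long-edge direction of minAreaRect in deg, world
    (c,s,a)=cv2.minAreaRect(p[:,:2].astype(np.float32)); return c,s,(a if s[0]>=s[1] else a+90)
def go(xyz,yaw=None): # shifts (units) from present pose to target, TCP; yaw = world angle of tool y, deg
    o=ctrl.get_obs(); M=R.from_rotvec(o["orientation"]).as_matrix()
    cy=np.degrees(np.arctan2(M[1,1],M[0,1])); dy=0
    if yaw is not None: dy=-((yaw-cy+90)%180-90)   # tool z down: +turn lowers world yaw
    print("t %.2f pos"%o["t"],o["ee_pos"],"y-yaw %.1f"%cy,"q6 %.2f"%o["qpos"][5],"w %.1f"%o["width"])
    v=np.asarray(xyz)-o["ee_pos"]
    print(" shift/25 before turn",M.T@v/25," turn/5deg %.2f"%(dy/5), " after turn",(M@R.from_rotvec([0,0,np.radians(dy)]).as_matrix()).T@v/25)
E
python3 - <<'E'
from h import *
d=cams.get_image("top"); im=d["image"]
hsv=cv2.cvtColor(im,cv2.COLOR_RGB2HSV)
wood=cv2.inRange(hsv,(10,50,120),(35,255,255))
sz=dict(large_round=(169,204),small_round=(227,195),medium_round=(331,189),square=(388,196),rectangular=(383,143))
n,l,st,ce=cv2.connectedComponentsWithStats(wood)
for k,(u,v) in sz.items():
    i=min((j for j in range(1,n) if st[j,4]>60),key=lambda j:np.hypot(*(ce[j]-(u,v))))
    cs,_=cv2.findContours((l==i).astype(np.uint8),cv2.RETR_EXTERNAL,cv2.CHAIN_APPROX_NONE)
    c=max(cs,key=cv2.contourArea); m=np.zeros_like(wood); cv2.drawContours(m,[c],-1,255,-1)
    p=pix2w(d,c[:,0],9); hole=(m>0)&(l!=i); hole=cv2.morphologyEx(hole.astype(np.uint8),cv2.MORPH_OPEN,np.ones((3,3)))
    f=np.argwhere(hole)[:,::-1]; fp=pix2w(d,f,6)
    print(k,"wood",ang(p),"felt",fp.mean(0)[:2],"felt ang",ang(fp)[1:])
for t,z in [("large_round_block",16),("medium_round_block",32),("small_round_block",48),("square_block",16),("rectangular_block",32)]:
    for b in cams.cut_out("top",t)[:2]:
        q=np.argwhere(b["pixels"])[:,::-1]; p=pix2w(d,q,z); print(t,round(b["p"],2),p.mean(0)[:2],ang(p))
c=np.hstack([cv2.resize(im[y-20:y+20,255:295],(400,400),interpolation=cv2.INTER_CUBIC) for y in (203,143)])
cv2.imwrite("pics/c1.png",c[:,:,::-1])
M=R.from_rotvec(ctrl.get_obs()["orientation"]).as_matrix(); print(M)
w=cams.get_image("wrist"); print(w["camera_matrix"],w["mount"])
E
```

```text
large_round wood ((447.9385681152344, 307.06842041015625), (96.07450103759766, 98.8365249633789), 175.04647827148438) felt [446.88 307.33] felt ang ((65.40032196044922, 65.29423522949219), 89.13217163085938)
small_round wood ((473.03558349609375, 143.08218383789062), (63.84733963012695, 66.44514465332031), 154.5198211669922) felt [471.98 143.47] felt ang ((34.100730895996094, 34.14435577392578), 179.2304916381836)
medium_round wood ((484.6120910644531, -152.95130920410156), (79.2378921508789, 82.97381591796875), 153.8265037536621) felt [ 483.83 -152.48] felt ang ((51.209564208984375, 51.29740905761719), 178.86073303222656)
square wood ((461.37237548828125, -316.2369384765625), (90.65715789794922, 93.4454574584961), 169.66090393066406) felt [ 460.7  -316.13] felt ang ((64.19722747802734, 64.16553497314453), 79.6585922241211)
rectangular wood ((610.9197387695312, -303.15740966796875), (99.47429656982422, 70.5451889038086), 23.860454559326172) felt [ 610.23 -303.34] felt ang ((70.16861724853516, 43.61580276489258), 25.158702850341797)
large_round_block 0.67 [447.13   1.49] ((446.229248046875, 2.279294967651367), (56.38003921508789, 56.37921905517578), 89.08927917480469)
square_block 0.57 [607.96   0.45] ((614.1568603515625, 1.7333450317382812), (34.99288558959961, 69.64127349853516), 165.05325317382812)
rectangular_block 0.84 [613.7   -2.06] ((613.3038330078125, -2.145740509033203), (56.117610931396484, 34.62042236328125), 58.25346755981445)
[[-0.92  0.39 -0.  ]
 [ 0.39  0.92  0.  ]
 [ 0.   -0.   -1.  ]]
[[297.32   0.   254.47]
 [  0.   297.32 195.06]
 [  0.     0.     1.  ]] [[   0.     -0.97   -0.25   65.94]
 [   1.      0.     -0.      0.09]
 [   0.     -0.25    0.97 -162.36]
 [   0.      0.      0.      1.  ]]
```

View pics/c1.png

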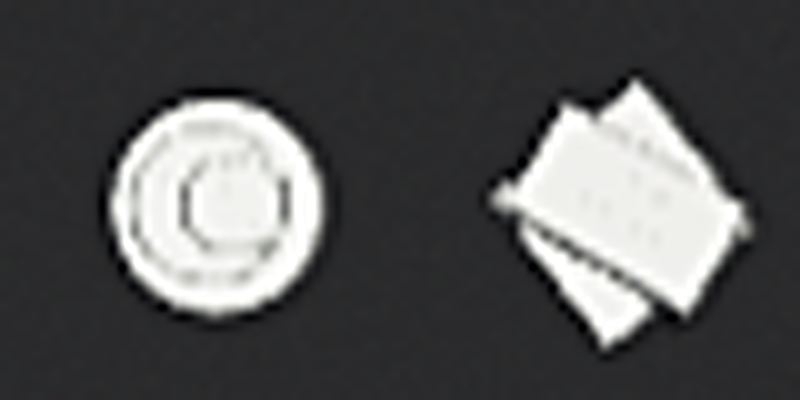

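The crop shows three concentric rings, with the small disc offset right, at about top px (278,203). The rectangular block lies at yaw ≈57° over the square block at ≈37°. I'm moving above the round pile to look with the wrist camera.

{"fn": "move_arm", "kwargs": {"steps": [[[-0.86, -0.95, 0.12], 0, 0], [[-0.86, -0.95, 0.12], 0, 0], [[-0.86, -0.95, 0.12], 0, 0], [[-0.86, -0.95, 0.12], 0, 0], [[-0.86, -0.95, 0.12], 0, 0], [[-0.86, -0.95, 0.12], 0, 0], [[-0.86, -0.95, 0.12], 0, 0], [[-0.86, -0.95, 0.12], 0, 0], [[-0.86, -0.95, 0.12], 0, 0], [[-0.86, -0.95, 0.12], 0, 0], [[-0.86, -0.95, 0.12], 0, 0], [[-0.86, -0.95, 0.12], 0, 0], [[-0.86, -0.95, 0.12], 0, 0], [[-0.86, -0.95, 0.12], 0, 0], [[-0.86, -0.95, 0.12], 0, 0], [[-0.86, -0.95, 0.12], 0, 0], [[-0.86, -0.95, 0.12], 0, 0], [[-0.86, -0.95, 0.12], 0, 0], [[-0.86, -0.95, 0.12], 0, 0], [[0, 0, 0], 0, 0]]}}

```text
t: 3.12
ee_pos: [445.8, -4.2, 165.7]
orientation: [0.634, 3.075, -0.001]
ft_force: [-0.5, 0.8, -0.2]
width: 87.9
grasp_force: 0.0
```

```bash
cat >> h.py <<'E'
def wrist():
    o=ctrl.get_obs(); d=cams.get_image("wrist"); T=np.eye(4); T[:3,:3]=R.from_rotvec(o["orientation"]).as_matrix(); T[:3,3]=o["ee_pos"]
    d["T"]=T@np.asarray(d["mount"]); return d
def w2pix(d,P):
    P=np.asarray(P,float); q=(P-d["T"][:3,3])@d["T"][:3,:3]; r=np.linalg.norm(q[...,:2],axis=-1)
    th=np.arctan2(r,q[...,2]); K=d["camera_matrix"]
    s=K[0,0]*th/np.maximum(r,1e-9); return np.stack([q[...,0]*s+K[0,2],q[...,1]*s+K[1,2]],-1)
def rect(d,c,z,half=60,n=400): # orthophoto at height z; right=-y, down=-x
    g=(np.arange(n)+.5)/n*2*half-half; Y,X=np.meshgrid(-g,-g)
    P=np.stack([c[0]+X,c[1]+Y,np.full_like(X,z)],-1); uv=w2pix(d,P).astype(np.float32)
    return cv2.remap(d["image"],uv[...,0],uv[...,1],cv2.INTER_CUBIC)[:,:,::-1].copy()
E
python3 - <<'E'
from h import *
d=wrist(); go((443,0,60),64.5)
a=rect(d,(446,0),48); b=rect(d,(446,0),16)
cv2.imwrite("pics/w1.png",np.hstack([a,b])); cv2.imwrite("pics/w1raw.png",d["image"][:,:,::-1])
for t in ("small_round_block","medium_round_block","large_round_block"):
    print(t,[(np.array(x["rect"]),x["p"]) for x in cams.boxes_of("wrist",t)])
    for z in(48,32,16): print(w2pix(d,(446,0,z)),end=' ')
E
```

```text
t 3.17 pos [444.73  -2.38 165.66] y-yaw 66.7 q6 -1.20 w 87.8
 shift/25 before turn [0.1  0.06 4.23]  turn/5deg 0.43  after turn [0.11 0.06 4.23]
small_round_block [(array([260.8, 189.2,  29.7,  28.1]), 0.88)]
[258.7  188.14] [258.5  184.59] [258.32 181.4 ] medium_round_block [(array([263.1, 185.2,  44.3,  41.3]), 0.91)]
[258.7  188.14] [258.5  184.59] [258.32 181.4 ] large_round_block [(array([261. , 182.4,  54.2,  55.2]), 0.59)]
[258.7  188.14] [258.5  184.59] [258.32 181.4 ]
```

View pics/w1.png

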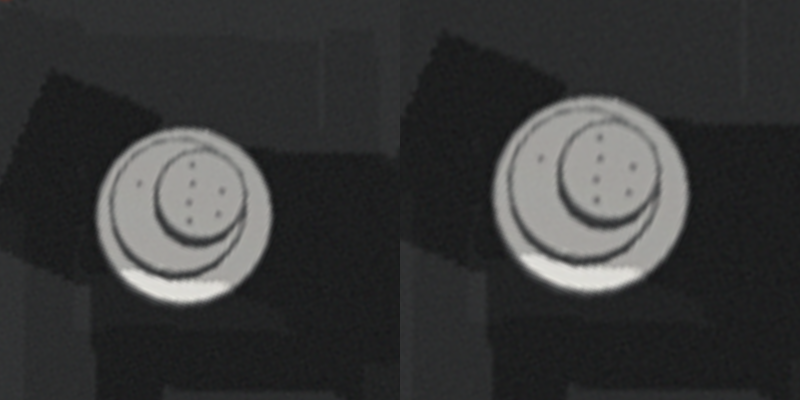

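Wrist view: the small disc centre is at about (447.5, -0.5), the medium at (446.6, 5) and the large at (447.5, 2.5), which matches the top camera to 3 mm. Now grasping the small disc.

{"fn": "move_arm", "kwargs": {"steps": [[[-0.08, 0.1, 0.8], 0.4, 0.3], [[0, 0, 0.8], 0, 0.4], [[0, 0, 0.8], 0, 0.4], [[0, 0, 0.8], 0, 0.4], [[0, 0, 0.8], 0, 0.4], [[0, 0, 0.5], 0, 0.4], [[0, 0, 0.3], 0, 0.4], [[0, 0, 0.2], 0, 0.4], [[0, 0, 0.1], 0, 0.4], [[0, 0, 0], 0, 0.4], [[0, 0, 0], 0, 1], [[0, 0, 0], 0, 1], [[0, 0, 0], 0, 1], [[0, 0, 0], 0, 1], [[0, 0, 0], 0, 1], [[0, 0, 0], 0, 1]]}}

```text
t: 4.65
ee_pos: [447.0, 1.2, 38.6]
orientation: [0.682, 3.066, 0.0]
ft_force: [-0.1, 0.2, 5.8]
width: 26.9
grasp_force: 30.0
```

{"fn": "move_arm", "kwargs": {"steps": [[[0, 0, -0.2], 0, 1], [[0, 0, -0.5], 0, 1], [[0, 0, -0.8], 0, 1], [[0, 0, -0.8], 0, 1], [[0, 0, -0.4], 0, 1], [[0, 0, 0], 0, 1], [[0, 0, 0], 0, 1]]}}

```text
t: 5.23
ee_pos: [447.0, 1.2, 105.9]
orientation: [0.682, 3.065, 0.0]
ft_force: [-0.3, 0.4, -0.6]
width: 27.1
grasp_force: 30.0
```

```bash
python3 - <<'E'
from h import *
d=wrist(); go((472.5,143.3,100),64.5)
cv2.imwrite("pics/w2.png",np.hstack([rect(d,(447,0),32),rect(d,(472.5,143.3),9)]))
E
```

```text
t 5.28 pos [446.38   1.23 105.28] y-yaw 64.9 q6 -1.16 w 26.7
 shift/25 before turn [1.46 5.59 0.21]  turn/5deg 0.08  after turn [1.5  5.58 0.21]
```

View pics/w2.png

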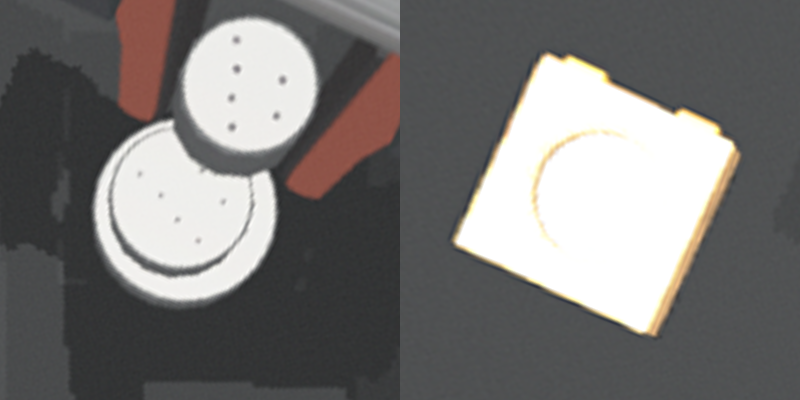

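The case is confirmed at about (473.3, 143.7) with its hinges on the +x side, and the disc is held about 2.5 mm toward tool −x. Carrying it over and lowering in stages.

{"fn": "move_arm", "kwargs": {"steps": [[[0.2, 0.7, 0], 0, 1], [[0.2, 0.7, 0], 0, 1], [[0.2, 0.7, 0], 0, 1], [[0.2, 0.7, 0], 0, 1], [[0.2, 0.7, 0], 0, 1], [[0.2, 0.7, 0], 0, 1], [[0.2, 0.7, 0], 0, 1], [[0.16, 0.7, 0], 0, 1], [[0, 0, 0.8], 0, 1], [[0, 0, 0.8], 0, 1], [[0, 0, 0.6], 0, 1], [[0, 0, 0.5], 0, 1], [[0, 0, 0.3], 0, 1], [[0, 0, 0.2], 0, 1], [[0, 0, 0], 0, 1], [[0, 0, 0], 0, 1]]}}

```text
t: 6.62
ee_pos: [470.6, 144.5, 25.4]
orientation: [-0.682, -3.066, 0.001]
ft_force: [0.6, 0.5, -1.3]
width: 26.8
grasp_force: 30.0
```

```bash
python3 - <<'E'
from h import *
d=wrist(); go((471,144.5,11.5),64.5)
cv2.imwrite("pics/w3.png",np.hstack([rect(d,(472.5,143.3),30)]))
E
```

```text
t 6.67 pos [470.94 144.56  25.89] y-yaw 64.9 q6 -0.86 w 27.1
 shift/25 before turn [-0.   -0.    0.58]  turn/5deg 0.08  after turn [-0.   -0.    0.58]
```

View pics/w3.png

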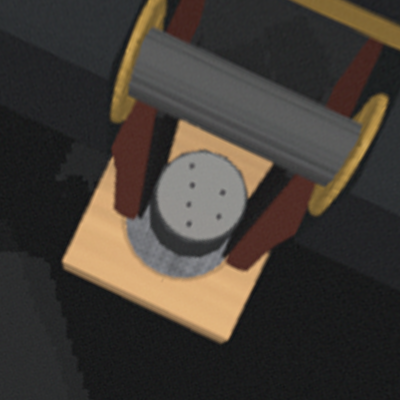

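The disc sits over the recess, so I'm lowering in small steps.

{"fn": "move_arm", "kwargs": {"steps": [[[0, 0, 0.25], 0, 1], [[0, 0, 0.15], 0, 1], [[0, 0, 0.05], 0, 1], [[0, 0, 0.04], 0, 1], [[0, 0, 0], 0, 1], [[0, 0, 0], 0, 1]]}}

```text
t: 7.17
ee_pos: [470.7, 144.6, 13.5]
orientation: [0.682, 3.067, 0.0]
ft_force: [-1.1, 0.3, -1.5]
width: 26.9
grasp_force: 30.0
```

{"fn": "move_arm", "kwargs": {"steps": [[[0, 0, 0.04], 0, 1], [[0, 0, 0.03], 0, 1], [[0, 0, 0], 0, 1], [[0, 0, 0], 0, 1]]}}

```text
t: 7.5
ee_pos: [470.7, 144.6, 11.7]
orientation: [0.682, 3.067, -0.0]
ft_force: [-0.2, 0.1, -0.5]
width: 26.8
grasp_force: 30.0
```

{"fn": "move_arm", "kwargs": {"steps": [[[0, 0, 0.03], 0, 1], [[0, 0, 0], 0, 1], [[0, 0, 0], 0, 1]]}}

```text
t: 7.75
ee_pos: [470.7, 144.6, 10.9]
orientation: [-0.682, -3.067, 0.0]
ft_force: [0.7, -0.5, -1.1]
width: 26.8
grasp_force: 30.0
```

{"fn": "move_arm", "kwargs": {"steps": [[[0, 0, 0.03], 0, 1], [[0, 0, 0], 0, 1], [[0, 0, 0], 0, 1]]}}

```text
t: 8.0
ee_pos: [470.8, 144.6, 10.6]
orientation: [0.682, 3.067, 0.0]
ft_force: [-1.0, -0.5, 5.9]
width: 26.9
grasp_force: 30.0
```

Force shows contact with the felt, so I'm releasing and rising.

{"fn": "move_arm", "kwargs": {"steps": [[[0, 0, 0], 0, 0.6], [[0, 0, 0], 0, 0.5], [[0, 0, 0], 0, 0.4], [[0, 0, 0], 0, 0.4], [[0, 0, -0.2], 0, 0.3], [[0, 0, -0.6], 0, 0.2], [[0, 0, -0.8], 0, 0], [[0, 0, -0.8], 0, 0], [[0, 0, -0.8], 0, 0], [[0, 0, -0.8], 0, 0], [[0, 0, 0], 0, 0]]}}

```text
t: 8.92
ee_pos: [472.8, 145.2, 113.6]
orientation: [0.681, 3.062, 0.004]
ft_force: [0.6, 1.0, 0.2]
width: 87.7
grasp_force: 0.0
```

```bash
python3 - <<'E'
from h import *
d=wrist(); go((446.6,4.5,110),63.8)
cv2.imwrite("pics/w4.png",np.hstack([rect(d,(472.5,143.3),20),rect(d,(447,0),32)]))
E
```

```text
t 8.97 pos [472.05 144.94 112.08] y-yaw 64.9 q6 -0.86 w 87.3
 shift/25 before turn [-1.46 -5.52  0.07]  turn/5deg 0.22  after turn [-1.57 -5.49  0.07]
```

View pics/w4.png

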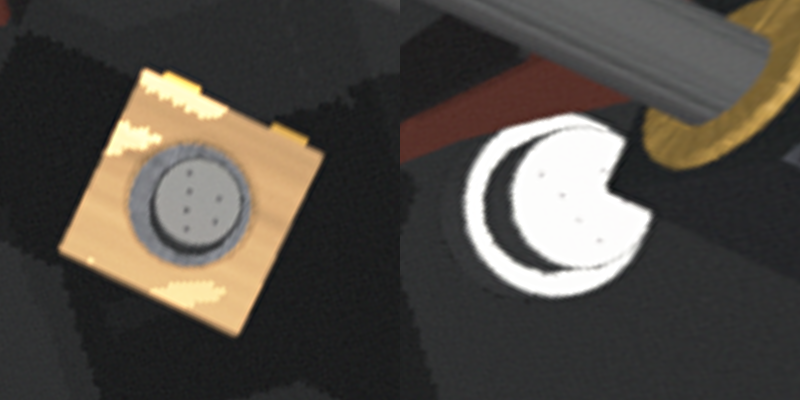

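The small disc lies inside its recess. The medium disc is at about (447.7, 5.2), and I'm fetching it next.

{"fn": "move_arm", "kwargs": {"steps": [[[-0.2, -0.68, 0], 0.2, 0.2], [[-0.2, -0.68, 0], 0, 0.2], [[-0.2, -0.68, 0], 0, 0.2], [[-0.2, -0.68, 0], 0, 0.2], [[-0.2, -0.68, 0], 0, 0.2], [[-0.2, -0.68, 0], 0, 0.2], [[-0.2, -0.68, 0], 0, 0.2], [[-0.2, -0.69, 0], 0, 0.2], [[0, 0, 0.8], 0, 0.2], [[0, 0, 0.8], 0, 0.2], [[0, 0, 0.8], 0, 0.2], [[0, 0, 0.6], 0, 0.2], [[0, 0, 0.3], 0, 0.2], [[0, 0, 0.1], 0, 0.2], [[0, 0, 0.1], 0, 0.2], [[0, 0, 0], 0, 0.2], [[0, 0, 0], 0, 0.2]]}}

```text
t: 10.38
ee_pos: [447.4, 4.6, 23.1]
orientation: [0.708, 3.06, 0.0]
ft_force: [0.2, -0.9, -0.1]
width: 70.2
grasp_force: 0.0
```

{"fn": "move_arm", "kwargs": {"steps": [[[0, 0, 0], 0, 1], [[0, 0, 0], 0, 1], [[0, 0, 0], 0, 1], [[0, 0, 0], 0, 1], [[0, 0, 0], 0, 1], [[0, 0, 0], 0, 1], [[0, 0, -0.1], 0, 1], [[0, 0, -0.3], 0, 1], [[0, 0, -0.8], 0, 1], [[0, 0, -0.8], 0, 1], [[0, 0, -0.8], 0, 1], [[0, 0, -0.8], 0, 1], [[0, 0, 0], 0, 1], [[0, 0, 0], 0, 1]]}}

```text
t: 11.55
ee_pos: [447.6, 4.5, 113.6]
orientation: [0.708, 3.058, 0.001]
ft_force: [-0.0, 0.3, -1.5]
width: 43.3
grasp_force: 30.0
```

```bash
python3 - <<'E'
from h import *
d=wrist(); go((484.2,-152.7,113),63.8)
z=ctrl.get_obs()["ee_pos"][2]+9.5
for b in cams.cut_out("wrist","medium_round_block")[:2]:
    q=np.argwhere(b["pixels"])[:,::-1]; print(b["p"],b["rect"])
o=ctrl.get_obs()["ee_pos"]; print("tcp pix",w2pix(d,(o[0],o[1],z)))
cv2.imwrite("pics/w5.png",np.hstack([rect(d,o[:2],z,40),rect(d,(484.2,-152.7),9)]))
E
```

```text
t 11.60 pos [446.88   4.52 112.72] y-yaw 63.9 q6 -1.13 w 43.6
 shift/25 before turn [-4.11 -4.99 -0.01]  turn/5deg 0.02  after turn [-4.12 -4.98 -0.01]
0.63 [254.7, 237.2, 80.8, 72.3]
0.32 [396.6, 155.1, 29.5, 29.4]
tcp pix [253.5  239.68]
```

View pics/w5.png

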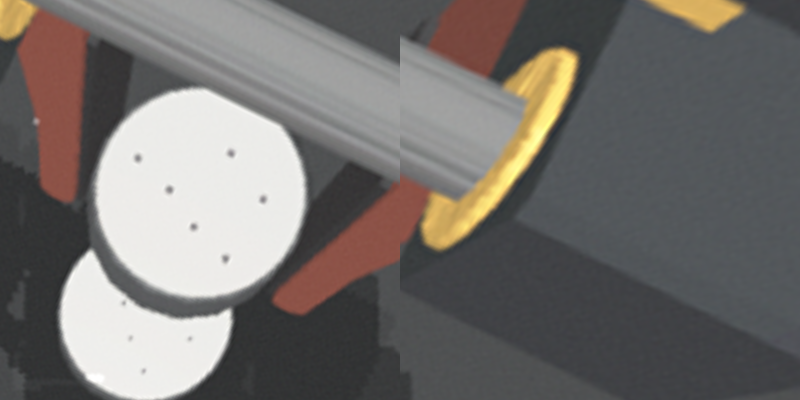

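{"fn": "move_arm", "kwargs": {"steps": [[[-0.51, -0.62, 0], 0, 1], [[-0.51, -0.62, 0], 0, 1], [[-0.51, -0.62, 0], 0, 1], [[-0.52, -0.63, 0], 0, 1], [[-0.52, -0.63, 0], 0, 1], [[-0.51, -0.62, 0], 0, 1], [[-0.51, -0.62, 0], 0, 1], [[-0.52, -0.62, 0], 0, 1], [[0, 0, 0.8], 0, 1], [[0, 0, 0.8], 0, 1], [[0, 0, 0.8], 0, 1], [[0, 0, 0.5], 0, 1], [[0, 0, 0.3], 0, 1], [[0, 0, 0.2], 0, 1], [[0, 0, 0], 0, 1], [[0, 0, 0], 0, 1]]}}

```text
t: 12.98
ee_pos: [484.6, -152.4, 27.5]
orientation: [-0.708, -3.06, -0.0]
ft_force: [0.3, -0.4, -2.6]
width: 43.2
grasp_force: 30.0
```

```bash
python3 - <<'E'
from h import *
d=wrist(); go((484,-152.3,11),63.8)
cv2.imwrite("pics/w6.png",np.hstack([rect(d,(484,-152.3),9)]))
E
```

```text
t 13.03 pos [ 484.94 -152.5    28.  ] y-yaw 63.9 q6 -1.44 w 43.3
 shift/25 before turn [ 0.04 -0.01  0.68]  turn/5deg 0.03  after turn [ 0.04 -0.01  0.68]
```

View pics/w6.png

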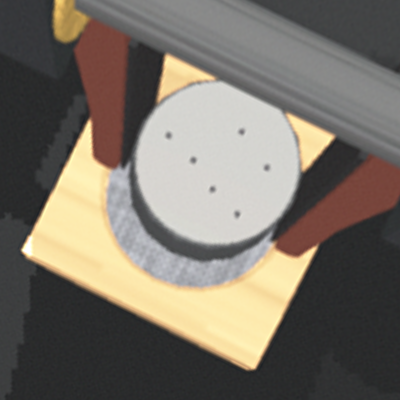

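The disc is over the recess, whose centre is at about (485.5, -152). Lowering.

{"fn": "move_arm", "kwargs": {"steps": [[[0, 0, 0.3], 0, 1], [[0, 0, 0.2], 0, 1], [[0, 0, 0.1], 0, 1], [[0, 0, 0.03], 0, 1], [[0, 0, 0], 0, 1], [[0, 0, 0], 0, 1]]}}

```text
t: 13.53
ee_pos: [484.6, -152.4, 11.9]
orientation: [0.709, 3.061, -0.0]
ft_force: [0.6, 0.8, -0.8]
width: 42.9
grasp_force: 30.0
```

{"fn": "move_arm", "kwargs": {"steps": [[[0, 0, 0.03], 0, 1], [[0, 0, 0], 0, 1], [[0, 0, 0], 0, 1]]}}

```text
t: 13.78
ee_pos: [484.7, -152.5, 11.3]
orientation: [0.709, 3.06, -0.0]
ft_force: [-0.9, -0.7, -2.6]
width: 43.4
grasp_force: 30.0
```

{"fn": "move_arm", "kwargs": {"steps": [[[0, 0, 0.02], 0, 1], [[0, 0, 0], 0, 1], [[0, 0, 0], 0, 1]]}}

```text
t: 14.03
ee_pos: [484.7, -152.5, 11.0]
orientation: [0.709, 3.06, -0.0]
ft_force: [-0.7, 0.0, 3.4]
width: 42.8
grasp_force: 30.0
```

Contact felt. Releasing, rising, and moving over the large disc.

{"fn": "move_arm", "kwargs": {"steps": [[[0, 0, 0], 0, 0.4], [[0, 0, 0], 0, 0.3], [[0, 0, 0], 0, 0.2], [[0, 0, 0], 0, 0.2], [[0, 0, -0.3], 0, 0.2], [[0, 0, -0.8], 0, 0.1], [[0, 0, -0.8], 0, 0], [[0, 0, -0.8], 0, 0], [[0, 0, -0.8], 0, 0], [[0, 0, -0.5], 0, 0], [[0.51, 0.61, 0], 0, 0], [[0.51, 0.61, 0], 0, 0], [[0.51, 0.61, 0], 0, 0], [[0.51, 0.61, 0], 0, 0], [[0.51, 0.62, 0], 0, 0], [[0.51, 0.62, 0], 0, 0], [[0.51, 0.62, 0], 0, 0], [[0.51, 0.61, 0], 0, 0], [[0, 0, 0], 0, 0], [[0, 0, 0], 0, 0]]}}

```text
t: 15.7
ee_pos: [447.0, 3.1, 111.1]
orientation: [0.705, 3.061, -0.0]
ft_force: [-0.2, -0.3, -0.5]
width: 88.1
grasp_force: 0.0
```

```bash
cat >> h.py <<'E'
from scipy.optimize import fsolve
def wpix2w(d,uv,z): # invert w2pix on plane z
    return fsolve(lambda p:w2pix(d,(p[0],p[1],z))-uv,d["T"][:2,3])
E
python3 - <<'E'
from h import *
d=wrist(); go((447.3,2.5,50),85)
for t,z in(("large_round_block",16),("medium_round_block",20),("medium_round_case",9),("large_round_case",9)):
    for b in cams.boxes_of("wrist",t)[:3]: print(t,b["p"],np.array(b["rect"]),wpix2w(d,b["rect"][:2],z))
E
```

```text
t 15.75 pos [447.3    2.55 111.07] y-yaw 64.0 q6 -1.14 w 87.9
 shift/25 before turn [ 0.   -0.    2.44]  turn/5deg -4.20  after turn [ 0.   -0.    2.44]
large_round_block 0.62 [254.2 193.7  65.9  62.3] [445.26   3.58]
medium_round_case 0.88 [146.4 281.8  73.2  71.6] [ 483.95 -144.41]
large_round_case 0.75 [483.2  84.4  50.5  94.5] [445.09 282.02]
large_round_case 0.56 [302.1  43.1 117.5  83.4] [341.27 101.45]
```

{"fn": "move_arm", "kwargs": {"steps": [[[0, 0, 0.5], -0.84, 0], [[0, 0, 0.5], -0.84, 0], [[0, 0, 0.5], -0.84, 0], [[0, 0, 0.5], -0.84, 0], [[0, 0, 0.5], -0.84, 0], [[0, 0, 0.5], 0, 0], [[0, 0, 0.5], 0, 0], [[0, 0, 0.4], 0, 0], [[0, 0, 0.15], 0, 0], [[0, 0, 0.1], 0, 0], [[0, 0, 0], 0, 0], [[0, 0, 0], 0, 0], [[0, 0, 0], 0, 1], [[0, 0, 0], 0, 1], [[0, 0, 0], 0, 1], [[0, 0, 0], 0, 1], [[0, 0, 0], 0, 1], [[0, 0, 0], 0, 1]]}}

```text
t: 17.45
ee_pos: [447.1, 2.7, 7.2]
orientation: [0.139, 3.138, 0.0]
ft_force: [-0.7, 1.1, 3.8]
width: 59.4
grasp_force: 30.0
```

{"fn": "move_arm", "kwargs": {"steps": [[[0, 0, -0.1], 0, 1], [[0, 0, -0.3], 0, 1], [[0, 0, -0.8], 0, 1], [[0, 0, -0.8], 0, 1], [[0, 0, -0.8], 0, 1], [[0, 0, -0.8], 0, 1], [[0, 0, 0], 0, 1], [[0, 0, 0], 0, 1]]}}

```text
t: 18.12
ee_pos: [447.5, 2.6, 97.7]
orientation: [0.139, 3.136, 0.0]
ft_force: [0.6, 0.1, -2.6]
width: 59.3
grasp_force: 30.0
```

```bash
python3 - <<'E'
from h import *
d=wrist(); go((447.7,307.4,97),85)
o=ctrl.get_obs()["ee_pos"]
for b in cams.boxes_of("wrist","large_round_block")[:2]: print(b["p"],b["rect"],wpix2w(d,b["rect"][:2],o[2]+5))
E
```

```text
t 18.17 pos [446.7    2.64  96.76] y-yaw 84.9 q6 -1.50 w 59.2
 shift/25 before turn [ 1.04 12.15 -0.01]  turn/5deg -0.02  after turn [ 1.02 12.15 -0.01]
0.6 [405.9, 209.2, 34.9, 31.8] [438.75  95.85]
0.59 [254.0, 229.4, 101.2, 88.5] [441.8    2.54]
```

{"fn": "move_arm", "kwargs": {"steps": [[[0.07, 0.81, 0], 0, 1], [[0.07, 0.81, 0], 0, 1], [[0.07, 0.81, 0], 0, 1], [[0.07, 0.81, 0], 0, 1], [[0.07, 0.81, 0], 0, 1], [[0.07, 0.81, 0], 0, 1], [[0.07, 0.81, 0], 0, 1], [[0.07, 0.81, 0], 0, 1], [[0.07, 0.81, 0], 0, 1], [[0.07, 0.81, 0], 0, 1], [[0.07, 0.81, 0], 0, 1], [[0.07, 0.81, 0], 0, 1], [[0.07, 0.81, 0], 0, 1], [[0.07, 0.81, 0], 0, 1], [[0.05, 0.81, 0], 0, 1], [[0, 0, 0.8], 0, 1], [[0, 0, 0.8], 0, 1], [[0, 0, 0.7], 0, 1], [[0, 0, 0.5], 0, 1], [[0, 0, 0], 0, 1]]}}

```text
t: 19.88
ee_pos: [445.8, 305.9, 23.2]
orientation: [-0.139, -3.133, 0.006]
ft_force: [0.0, -0.1, -2.4]
width: 59.4
grasp_force: 30.0
```

```bash
python3 - <<'E'
from h import *
d=wrist(); go((447.7,307.4,11),85)
cv2.imwrite("pics/w7.png",np.hstack([rect(d,(447.7,307.4),9)]))
E
```

```text
t 19.93 pos [446.67 306.42  24.7 ] y-yaw 84.9 q6 -0.90 w 59.2
 shift/25 before turn [-0.04  0.04  0.55]  turn/5deg -0.02  after turn [-0.04  0.04  0.55]
```

View pics/w7.png

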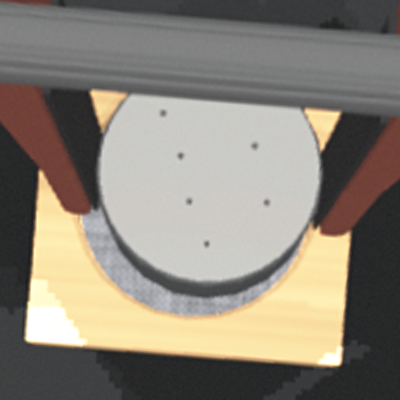

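The recess centre is at about (448.9, 308.5), so I'm shifting 2 mm and lowering.

{"fn": "move_arm", "kwargs": {"steps": [[[-0.07, 0.08, 0], 0, 1], [[0, 0, 0.25], 0, 1], [[0, 0, 0.15], 0, 1], [[0, 0, 0.05], 0, 1], [[0, 0, 0.03], 0, 1], [[0, 0, 0], 0, 1], [[0, 0, 0], 0, 1]]}}

```text
t: 20.52
ee_pos: [450.2, 309.4, 15.1]
orientation: [0.139, 3.138, 0.0]
ft_force: [-0.4, 0.8, -4.3]
width: 59.0
grasp_force: 30.0
```

{"fn": "move_arm", "kwargs": {"steps": [[[0.04, -0.04, 0.08], 0, 1], [[0, 0, 0.05], 0, 1], [[0, 0, 0], 0, 1], [[0, 0, 0], 0, 1]]}}

```text
t: 20.85
ee_pos: [448.9, 308.3, 11.6]
orientation: [-0.139, -3.138, 0.0]
ft_force: [0.1, 0.1, -3.9]
width: 59.1
grasp_force: 30.0
```

{"fn": "move_arm", "kwargs": {"steps": [[[0, 0, 0.02], 0, 1], [[0, 0, 0], 0, 1], [[0, 0, 0], 0, 1]]}}

```text
t: 21.1
ee_pos: [449.1, 308.5, 11.2]
orientation: [0.139, 3.138, 0.0]
ft_force: [0.2, 0.3, -2.9]
width: 58.8
grasp_force: 30.0
```

{"fn": "move_arm", "kwargs": {"steps": [[[0, 0, 0.02], 0, 1], [[0, 0, 0], 0, 1], [[0, 0, 0], 0, 1]]}}

```text
t: 21.35
ee_pos: [449.1, 308.5, 11.2]
orientation: [0.139, 3.138, 0.0]
ft_force: [-0.6, -1.2, 5.4]
width: 59.3
grasp_force: 30.0
```

Contact felt. Releasing and moving toward the square pile.

{"fn": "move_arm", "kwargs": {"steps": [[[0, 0, 0], 0, 0.2], [[0, 0, 0], 0, 0.1], [[0, 0, 0], 0, 0], [[0, 0, 0], 0, 0], [[0, 0, -0.3], 0, 0], [[0, 0, -0.8], 0, 0], [[0, 0, -0.8], 0, 0], [[0, 0, -0.8], 0, 0], [[0, 0, -0.8], 0, 0], [[0, 0, -0.7], 0, 0], [[0, 0, 0], 1, 0], [[0, 0, 0], 1, 0], [[0, 0, 0], 1, 0], [[0, 0, 0], 1, 0], [[0, 0, 0], 1, 0], [[0, 0, 0], 1, 0], [[0, 0, 0], 1, 0], [[0, 0, 0], 1, 0], [[0, 0, 0], 1, 0], [[0, 0, 0], 1, 0]]}}

```text
t: 23.02
ee_pos: [449.1, 308.4, 116.2]
orientation: [1.458, 2.782, 0.0]
ft_force: [-0.1, -0.0, 0.4]
width: 87.7
grasp_force: 0.0
```

```bash
python3 - <<'E'
from h import *
go((613.5,-2,110),-32)
E
```

```text
t 23.02 pos [449.07 308.43 116.19] y-yaw 34.7 q6 -0.03 w 87.7
 shift/25 before turn [-13.95  -1.66   0.25]  turn/5deg 13.34  after turn [-7.05 12.16  0.25]
```

{"fn": "move_arm", "kwargs": {"steps": [[[-0.87, -0.1, 0], 0, 0], [[-0.87, -0.1, 0], 0, 0], [[-0.87, -0.1, 0], 0, 0], [[-0.87, -0.1, 0], 0, 0], [[-0.87, -0.1, 0], 0, 0], [[-0.87, -0.1, 0], 0, 0], [[-0.87, -0.1, 0], 0, 0], [[-0.87, -0.1, 0], 0, 0], [[-0.87, -0.11, 0], 0, 0], [[-0.87, -0.11, 0], 0, 0], [[-0.87, -0.11, 0], 0, 0], [[-0.87, -0.11, 0], 0, 0], [[-0.87, -0.11, 0], 0, 0], [[-0.88, -0.11, 0], 0, 0], [[-0.88, -0.11, 0], 0, 0], [[-0.88, -0.11, 0], 0, 0], [[0, 0, 0], 1, 0], [[0, 0, 0], 1, 0], [[0, 0, 0], 1, 0], [[0, 0, 0], 1, 0]]}}

```text
t: 24.68
ee_pos: [614.2, -1.9, 116.1]
orientation: [1.92, 2.486, 0.0]
ft_force: [-0.0, 1.0, 0.4]
width: 87.9
grasp_force: 0.0
```

{"fn": "move_arm", "kwargs": {"steps": [[[0, 0, 0], 1, 0], [[0, 0, 0], 1, 0], [[0, 0, 0], 1, 0], [[0, 0, 0], 1, 0], [[0, 0, 0], 1, 0], [[0, 0, 0], 1, 0], [[0, 0, 0], 1, 0], [[0, 0, 0], 1, 0], [[0, 0, 0], 1, 0], [[0, 0, 0], 0.3, 0], [[0, 0, 0], 0, 0], [[0, 0, 0], 0, 0]]}}

```text
t: 25.68
ee_pos: [614.2, -1.6, 116.0]
orientation: [2.741, 1.535, 0.0]
ft_force: [0.3, 0.1, 0.3]
width: 88.0
grasp_force: 0.0
```

```bash
python3 - <<'E'
from h import *
d=wrist(); go((613.5,-2,22.8),-32)
a=rect(d,(613.5,-2),32); cv2.imwrite("pics/w8.png",np.hstack([a,rect(d,(613.5,-2),16)]))
for z in(32,16): # bright-region masks on each plane
    g=cv2.cvtColor(rect(d,(613.5,-2),z),cv2.COLOR_BGR2GRAY); print(z,np.percentile(g,[5,50,90,99]))
E
```

```text
t 25.73 pos [614.23  -1.6  115.94] y-yaw -31.5 q6 0.53 w 88.0
 shift/25 before turn [-0.03 -0.02  3.73]  turn/5deg 0.10  after turn [-0.03 -0.02  3.73]
32 [ 27.  35. 158. 162.]
16 [ 27.  35. 159. 162.]
```

View pics/w8.png

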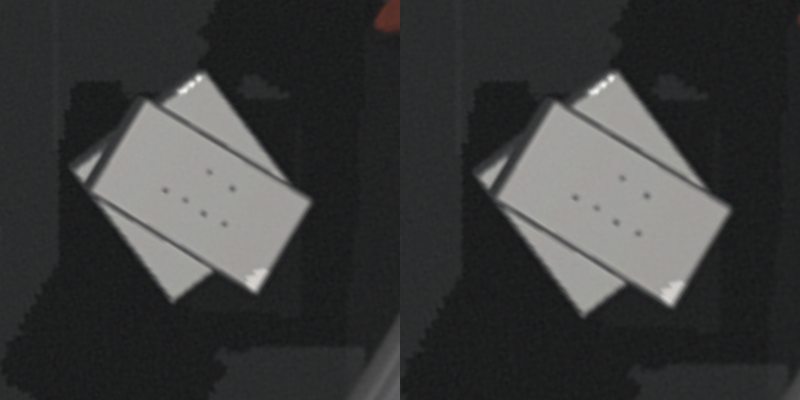

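Wrist view: the rectangular block centre is at (614.7, -2.6), long axis at 58.4°. The square block centre is at about (615.2, -2), with sides at 36° and −54°. Grasping the rectangular block.

{"fn": "move_arm", "kwargs": {"steps": [[[-0.02, 0.04, 0.8], 0, 0.3], [[0, 0, 0.8], 0, 0.3], [[0, 0, 0.8], 0, 0.3], [[0, 0, 0.8], 0, 0.3], [[0, 0, 0.3], 0, 0.3], [[0, 0, 0.1], 0, 0.3], [[0, 0, 0.1], 0, 0.3], [[0, 0, 0], 0, 0.3], [[0, 0, 0], 0, 0.3], [[0, 0, 0], 0, 1], [[0, 0, 0], 0, 1], [[0, 0, 0], 0, 1], [[0, 0, 0], 0, 1], [[0, 0, 0], 0, 1], [[0, 0, 0], 0, 1]]}}

```text
t: 26.98
ee_pos: [614.8, -2.5, 23.4]
orientation: [-2.742, -1.533, 0.0]
ft_force: [-1.1, 1.4, 3.2]
width: 33.8
grasp_force: 30.0
```

{"fn": "move_arm", "kwargs": {"steps": [[[0, 0, -0.1], 0, 1], [[0, 0, -0.3], 0, 1], [[0, 0, -0.8], 0, 1], [[0, 0, -0.8], 0, 1], [[0, 0, -0.8], 0, 1], [[0, 0, -0.8], 0, 1], [[0, 0, 0], 0, 1], [[0, 0, 0], 0, 1]]}}

```text
t: 27.65
ee_pos: [615.5, -2.6, 114.2]
orientation: [2.741, 1.533, 0.003]
ft_force: [-0.7, -0.4, -3.6]
width: 33.7
grasp_force: 30.0
```

```bash
python3 - <<'E'
from h import *
go((611.2,-303,113),-66.1)
E
```

```text
t 27.65 pos [615.54  -2.58 114.17] y-yaw -31.6 q6 0.53 w 33.7
 shift/25 before turn [-10.33   6.14   0.05]  turn/5deg 6.90  after turn [-5.03 10.92  0.05]
```

{"fn": "move_arm", "kwargs": {"steps": [[[-0.79, 0.47, 0], 0, 1], [[-0.79, 0.47, 0], 0, 1], [[-0.79, 0.47, 0], 0, 1], [[-0.79, 0.47, 0], 0, 1], [[-0.79, 0.47, 0], 0, 1], [[-0.79, 0.47, 0], 0, 1], [[-0.8, 0.47, 0], 0, 1], [[-0.8, 0.47, 0], 0, 1], [[-0.8, 0.47, 0], 0, 1], [[-0.8, 0.48, 0], 0, 1], [[-0.8, 0.48, 0], 0, 1], [[-0.8, 0.48, 0], 0, 1], [[-0.79, 0.47, 0], 0, 1], [[0, 0, 0.5], 0.97, 1], [[0, 0, 0.5], 0.97, 1], [[0, 0, 0.5], 0.97, 1], [[0, 0, 0.5], 0.97, 1], [[0, 0, 0.5], 0.97, 1], [[0, 0, 0.3], 0.97, 1], [[0, 0, 0.2], 0.97, 1]]}}

```text
t: 29.32
ee_pos: [608.3, -302.0, 34.6]
orientation: [-3.069, -0.659, 0.006]
ft_force: [-0.1, -0.4, -2.6]
width: 33.8
grasp_force: 30.0
```

{"fn": "move_arm", "kwargs": {"steps": [[[0, 0, 0], 0, 1], [[0, 0, 0], 0, 1]]}}

```text
t: 29.48
ee_pos: [609.2, -302.4, 36.3]
orientation: [-3.068, -0.669, 0.004]
ft_force: [-0.4, 0.3, -2.1]
width: 34.2
grasp_force: 30.0
```

```bash
python3 - <<'E'
from h import *
d=wrist(); go((611,-303,11.2),-65.5)
cv2.imwrite("pics/w9.png",rect(d,(611,-303),9))
E
```

```text
t 29.53 pos [ 609.74 -302.6    37.06] y-yaw -65.4 q6 0.66 w 33.7
 shift/25 before turn [0.04 0.04 1.03]  turn/5deg 0.02  after turn [0.04 0.04 1.03]
```

View pics/w9.png

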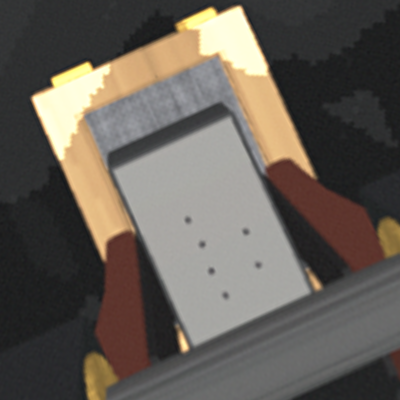

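The recess centre is at (612.2, -303.3) at 23.9°, and the block is aligned. Lowering toward it.

{"fn": "move_arm", "kwargs": {"steps": [[[0, 0, 0.3], 0.13, 1], [[0, 0, 0.2], 0, 1], [[0, 0, 0.1], 0, 1], [[0, 0, 0], 0, 1], [[0, 0, 0], 0, 1], [[0, 0, 0], 0, 1]]}}

```text
t: 30.03
ee_pos: [610.5, -303.0, 23.3]
orientation: [3.074, 0.649, 0.0]
ft_force: [-0.3, 0.0, -2.3]
width: 33.7
grasp_force: 30.0
```

```bash
python3 - <<'E'
from h import *
go((612.1,-303.2,11.2),-66)
E
```

```text
t 30.03 pos [ 610.5  -302.98   23.31] y-yaw -66.2 q6 0.68 w 33.7
 shift/25 before turn [0.05 0.03 0.48]  turn/5deg -0.03  after turn [0.05 0.03 0.48]
```

{"fn": "move_arm", "kwargs": {"steps": [[[0.05, 0.03, 0.2], 0, 1], [[0, 0, 0.15], 0, 1], [[0, 0, 0.06], 0, 1], [[0, 0, 0.02], 0, 1], [[0, 0, 0], 0, 1], [[0, 0, 0], 0, 1]]}}

```text
t: 30.53
ee_pos: [611.8, -303.1, 12.4]
orientation: [-3.074, -0.648, 0.0]
ft_force: [-0.2, 1.0, -2.1]
width: 33.9
grasp_force: 30.0
```

{"fn": "move_arm", "kwargs": {"steps": [[[0, 0, 0.03], 0, 1], [[0, 0, 0], 0, 1], [[0, 0, 0], 0, 1]]}}

```text
t: 30.78
ee_pos: [611.8, -303.1, 11.8]
orientation: [3.074, 0.648, 0.0]
ft_force: [0.3, -0.6, -2.3]
width: 33.6
grasp_force: 30.0
```

{"fn": "move_arm", "kwargs": {"steps": [[[0, 0, 0.03], 0, 1], [[0, 0, 0], 0, 1], [[0, 0, 0], 0, 1]]}}

```text
t: 31.03
ee_pos: [611.9, -303.2, 11.5]
orientation: [3.074, 0.648, 0.0]
ft_force: [-1.5, 0.5, 3.8]
width: 33.7
grasp_force: 30.0
```

Contact felt. Releasing, rising and returning to the square block.

{"fn": "move_arm", "kwargs": {"steps": [[[0, 0, 0], 0, 0.5], [[0, 0, 0], 0, 0.4], [[0, 0, 0], 0, 0.3], [[0, 0, 0], 0, 0.3], [[0, 0, -0.3], 0, 0.3], [[0, 0, -0.9], 0, 0.2], [[0, 0, -0.9], 0, 0], [[0, 0, -0.9], 0, 0], [[0, 0, -0.9], 0, 0], [[0, 0, -0.3], 0, 0], [[0, 0, 0], 0, 0]]}}

```text
t: 31.95
ee_pos: [613.3, -303.9, 118.8]
orientation: [3.071, 0.648, 0.006]
ft_force: [0.2, 0.5, 1.0]
width: 87.8
grasp_force: 0.0
```

{"fn": "move_arm", "kwargs": {"steps": [[[0.38, -0.84, 0], 0, 0], [[0.38, -0.84, 0], 0, 0], [[0.38, -0.84, 0], 0, 0], [[0.38, -0.84, 0], 0, 0], [[0.38, -0.84, 0], 0, 0], [[0.38, -0.84, 0], 0, 0], [[0.38, -0.84, 0], 0, 0], [[0.38, -0.84, 0], 0, 0], [[0.38, -0.85, 0], 0, 0], [[0.39, -0.85, 0], 0, 0], [[0.39, -0.85, 0], 0, 0], [[0.39, -0.85, 0], 0, 0], [[0.39, -0.85, 0], 0, 0], [[0, 0, 0], -0.8, 0], [[0, 0, 0], -0.8, 0], [[0, 0, 0], -0.8, 0], [[0, 0, 0], 0, 0], [[0, 0, 0], 0, 0], [[0, 0, 0], 0, 0]]}}

```text
t: 33.53
ee_pos: [614.4, -2.0, 115.1]
orientation: [-2.99, -0.963, 0.002]
ft_force: [1.0, -0.1, 0.3]
width: 87.7
grasp_force: 0.0
```

```bash
python3 - <<'E'
from h import *
d=wrist(); go((615.2,-2,7),-54.1)
a=rect(d,(615.2,-2),16); g=cv2.cvtColor(a,cv2.COLOR_BGR2GRAY)
g[300:]=0
_,b=cv2.threshold(g,0,255,cv2.THRESH_OTSU)
c=max(cv2.findContours(b,0,1)[0],key=cv2.contourArea); r=cv2.minAreaRect(c); print(r, "world",615.2+(200-r[0][1])*.3,-2-(r[0][0]-200)*.3,"edge img ang",r[2],"size",np.array(r[1])*.3)
q=cv2.boxPoints(r); e=q[1]-q[0]; print("world edge deg",np.degrees(np.arctan2(-e[0],-e[1])))
cv2.imwrite("pics/w10.png",np.hstack([a,cv2.cvtColor(b,8)]))
E
```

```text
t 33.58 pos [614.59  -2.08 115.31] y-yaw -54.3 q6 0.92 w 87.9
 shift/25 before turn [0.02 0.01 4.33]  turn/5deg -0.04  after turn [0.02 0.01 4.33]
((200.19740295410156, 197.77371215820312), (179.1133575439453, 176.95077514648438), 52.73359680175781) world 615.8678863525391 -2.059220886230469 edge img ang 52.73359680175781 size [53.73 53.09]
world edge deg -52.733597
```

The square block is found at (615.9, -2.1), side yaw −52.8°, size 53.5 mm. Grasping it.

{"fn": "move_arm", "kwargs": {"steps": [[[0.03, 0.02, 0.8], -0.28, 0.05], [[0, 0, 0.8], 0, 0.05], [[0, 0, 0.8], 0, 0.05], [[0, 0, 0.8], 0, 0.05], [[0, 0, 0.7], 0, 0.05], [[0, 0, 0.3], 0, 0.05], [[0, 0, 0.1], 0, 0.05], [[0, 0, 0], 0, 0.05], [[0, 0, 0], 0, 0.05], [[0, 0, 0], 0, 1], [[0, 0, 0], 0, 1], [[0, 0, 0], 0, 1], [[0, 0, 0], 0, 1], [[0, 0, 0], 0, 1], [[0, 0, 0], 0, 1]]}}

```text
t: 34.83
ee_pos: [615.9, -1.8, 8.8]
orientation: [-2.977, -1.002, -0.0]
ft_force: [-2.3, 0.6, 3.4]
width: 53.9
grasp_force: 30.0
```

```bash
python3 - <<'E'
from h import *
go((461.8,-315.8,107),-100.3); print(ctrl.get_obs()["grasp_force"],ctrl.get_obs()["ft_force"])
E
```

```text
t 34.83 pos [615.87  -1.79   8.8 ] y-yaw -52.8 q6 0.90 w 53.9
 shift/25 before turn [-12.5    6.28  -3.93]  turn/5deg 9.50  after turn [-3.82 13.46 -3.93]
30.00077337026596 [-2.3   0.58  3.4 ]
```

{"fn": "move_arm", "kwargs": {"steps": [[[0, 0, -0.1], 0, 1], [[0, 0, -0.3], 0, 1], [[0, 0, -0.9], 0, 1], [[0, 0, -0.9], 0, 1], [[0, 0, -0.9], 0, 1], [[0, 0, -0.9], 0, 1], [[0, 0, 0], 0, 1], [[0, 0, 0], 0, 1]]}}

```text
t: 35.5
ee_pos: [616.6, -1.9, 109.4]
orientation: [2.976, 1.002, 0.004]
ft_force: [-1.3, 0.6, -2.8]
width: 53.4
grasp_force: 30.0
```

{"fn": "move_arm", "kwargs": {"steps": [[[-0.78, 0.39, 0], 0, 1], [[-0.78, 0.39, 0], 0, 1], [[-0.78, 0.39, 0], 0, 1], [[-0.78, 0.39, 0], 0, 1], [[-0.78, 0.39, 0], 0, 1], [[-0.78, 0.39, 0], 0, 1], [[-0.78, 0.39, 0], 0, 1], [[-0.78, 0.39, 0], 0, 1], [[-0.78, 0.39, 0], 0, 1], [[-0.78, 0.39, 0], 0, 1], [[-0.78, 0.39, 0], 0, 1], [[-0.78, 0.4, 0], 0, 1], [[-0.78, 0.4, 0], 0, 1], [[-0.78, 0.4, 0], 0, 1], [[-0.78, 0.4, 0], 0, 1], [[-0.79, 0.4, 0], 0, 1], [[0, 0, 0], 1, 1], [[0, 0, 0], 1, 1], [[0, 0, 0], 1, 1], [[0, 0, 0], 1, 1]]}}

```text
t: 37.17
ee_pos: [460.9, -315.5, 106.4]
orientation: [-3.105, -0.462, 0.004]
ft_force: [0.2, 0.7, -3.7]
width: 53.2
grasp_force: 30.0
```

{"fn": "move_arm", "kwargs": {"steps": [[[0, 0, 0.4], 1, 1], [[0, 0, 0.4], 1, 1], [[0, 0, 0.5], 1, 1], [[0, 0, 0.5], 1, 1], [[0, 0, 0.5], 1, 1], [[0, 0, 0.5], 0.5, 1], [[0, 0, 0], 0, 1], [[0, 0, 0], 0, 1], [[0, 0, 0], 0, 1]]}}

```text
t: 37.92
ee_pos: [461.9, -315.8, 37.9]
orientation: [-3.129, 0.279, 0.002]
ft_force: [0.6, -0.3, -4.0]
width: 53.5
grasp_force: 30.0
```

```bash
python3 - <<'E'
from h import *
d=wrist(); go((461.8,-315.8,13),-100.3)
cv2.imwrite("pics/w11.png",rect(d,(461.8,-315.8),9))
E
```

```text
t 37.97 pos [ 462.37 -316.03   38.49] y-yaw -100.2 q6 1.13 w 53.7
 shift/25 before turn [-0.02 -0.    1.02]  turn/5deg 0.02  after turn [-0.02 -0.    1.02]
```

View pics/w11.png

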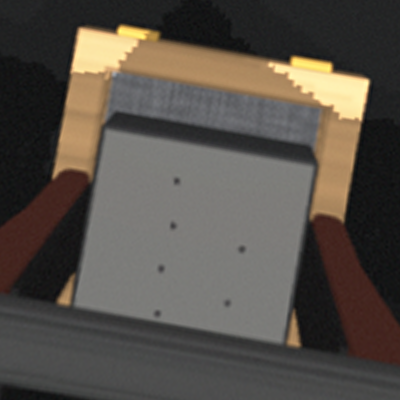

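The recess centre is at (462.6, -315.6) and the block is aligned. Lowering.

{"fn": "move_arm", "kwargs": {"steps": [[[0, 0, 0.4], 0, 1], [[0, 0, 0.3], 0, 1], [[0, 0, 0.15], 0, 1], [[0, 0, 0.08], 0, 1], [[0, 0, 0.03], 0, 1], [[0, 0, 0], 0, 1], [[0, 0, 0], 0, 1]]}}

```text
t: 38.55
ee_pos: [462.4, -316.1, 14.5]
orientation: [3.129, -0.281, 0.0]
ft_force: [-1.0, -0.3, -2.7]
width: 53.9
grasp_force: 30.0
```

{"fn": "move_arm", "kwargs": {"steps": [[[0, 0, 0.04], 0, 1], [[0, 0, 0], 0, 1], [[0, 0, 0], 0, 1]]}}

```text
t: 38.8
ee_pos: [462.4, -316.1, 13.6]
orientation: [3.129, -0.281, 0.0]
ft_force: [0.5, -0.6, -4.1]
width: 53.5
grasp_force: 30.0
```

{"fn": "move_arm", "kwargs": {"steps": [[[0, 0, 0.03], 0, 1], [[0, 0, 0], 0, 1], [[0, 0, 0], 0, 1]]}}

```text
t: 39.05
ee_pos: [462.4, -316.1, 12.8]
orientation: [3.129, -0.281, 0.0]
ft_force: [-0.6, -0.5, -1.8]
width: 53.4
grasp_force: 30.0
```

{"fn": "move_arm", "kwargs": {"steps": [[[0, 0, 0.02], 0, 1], [[0, 0, 0], 0, 1], [[0, 0, 0], 0, 1]]}}

```text
t: 39.3
ee_pos: [462.5, -316.1, 12.8]
orientation: [3.129, -0.281, 0.001]
ft_force: [-1.5, 0.4, 5.5]
width: 53.6
grasp_force: 30.0
```

{"fn": "move_arm", "kwargs": {"steps": [[[0, 0, 0], 0, 0.3], [[0, 0, 0], 0, 0.2], [[0, 0, 0], 0, 0.1], [[0, 0, 0], 0, 0.1], [[0, 0, -0.3], 0, 0.1], [[0, 0, -0.8], 0, 0], [[0, 0, -0.8], 0, 0], [[0, 0, -0.8], 0, 0], [[0, 0, -0.8], 0, 0], [[0, 0, -0.8], 0, 0], [[0, 0, -0.8], 0, 0], [[0, 0, 0], 0, 0], [[0, 0, 0], 0, 0], [[0, 0, 0], 0, 0]]}}

```text
t: 40.47
ee_pos: [461.9, -315.7, 139.3]
orientation: [-3.129, 0.281, 0.001]
ft_force: [-0.6, 0.5, -0.3]
width: 87.9
grasp_force: 0.0
```

```bash
python3 - <<'E'
from h import *
d=wrist(); s=cams.get_image("scene")["image"]; t=cams.get_image("top")["image"]
up=lambda i:cv2.resize(i[:,:,::-1],(400,300),interpolation=cv2.INTER_CUBIC)
v=np.vstack([np.hstack([rect(d,(462.6,-315.6),20)[50:350],rect(d,(612,-303),20)[50:350]]),np.hstack([up(s[150:336,60:308]),up(t[110:275,140:360])])])
cv2.imwrite("pics/end.png",v)
E
```

```text
(no output)
```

View pics/end.png

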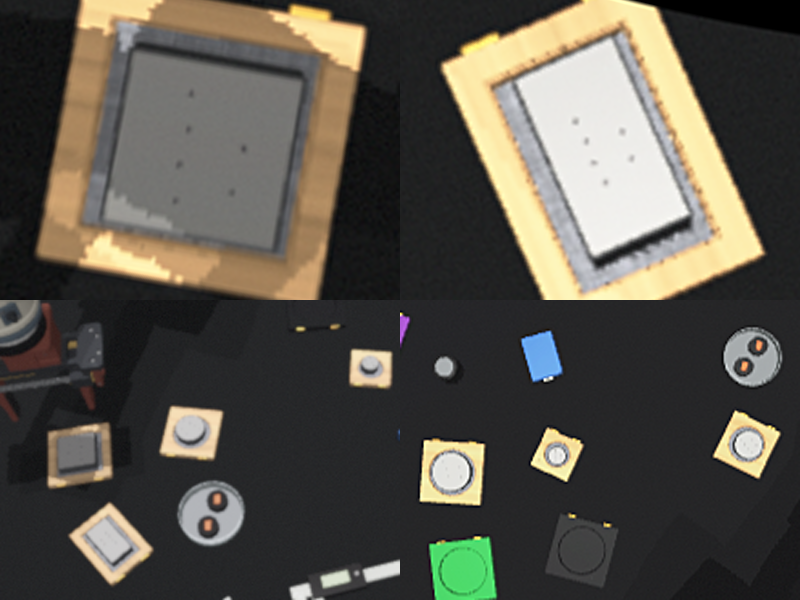

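All five blocks sit flat in their matching recesses, with felt showing around each one.

```bash
python3 -c "
from workcell import ctrl
print(ctrl.close_job())"
```

```text
the job is handed in; nothing more can be done
None
```

I took both piles apart from the top and laid all five blocks in their own cases. Each was lowered until the force reading showed contact with the felt, and the job was handed in at about 41 s of the 141 s allowed.

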